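# Lift a cleaning tablet with scissor tongs

### The arm

A 6-joint arm with a two-finger parallel gripper is mounted at the origin on the work surface. World frame = base frame: x ahead of the robot, y to its left, z up, the work surface at z = 0. Lengths are in m, angles in rad, forces in N, time in s.
With the tool pointing down it reaches from about 0.375 to 0.975 m from the base axis. Payload 3.8 kg.
Tool frame: the origin (TCP) lies on the centre line of the jaws, within the pads' length; the fingertips stand 25 mm ahead of it and the grasp point (between the pads) lies 6 mm ahead of it; y points along the fingers, z is the direction in which the jaws open and shut, and the axes are right-handed (so a half turn about y gives the same grasp; the last joint's range is limited). The gripper opens to 85 mm and grips with 20 to 120 N. Pads are 22 mm wide; open, the fingers measure 114 mm over their backs; the gripper's body (76 mm by 85 mm) begins 54 mm behind the grasp point. The pads swing forward as they close: fully open they stand 13 mm farther back than shut.
Start: joints at [-1.196, 0.264, 1.604, -0, 1.274, -0.037], TCP at [0.27, -0.619, 0.256] pointing down, gripper open.
Joint ranges: [-2.63, 2.63], [-0.94, 2.18], [0.31, 2.57], [-1.31, 4.45], [0, 2.66], [-2.55, 2.55]. Speed limits (rad/s): [2.57, 2.57, 3.14, 3.14, 3.14, 3.14].

### API

Orientations are given as a rotation vector (axis times angle).
In Python, from workcell import bot gives the robot as it stands.
- The arm moves only by the shell command python3 -m jog 'ROWS' [FORCE]. ROWS is JSON, a list of rows, each a list of 5 numbers: the shift along the world's x, y, z in mm, then the turn about the world's z in degrees, then the finger opening in mm, from 0 to 85.4. A call has exactly 10 rows; each row is the pose to reach, as a shift and turn from the pose commanded when the call began; what a row does not reach only later rows make up. A row lasts 1/8 s, in which the tool goes at most 62.5 mm and 10.7 degrees, less where a joint would pass 70% of its speed; a pose out of reach is approached as far as the arm can. A call with a gripper value outside its range is refused whole. The fingers move at their own pace and stop on an object; FORCE is the grip in N (left out, the last holds). Time passes only in rows, so rows that repeat a pose let the fingers close, or fill a call up. It gives the time, the measured TCP pose, the force and the opening at its end, in the units of the state.
- bot.read_state(): the state, without advancing time (a new reading comes with each control period).
- bot.read_camera(name): name is "side" or "top" or "wrist"; returns a dict with "pixels" (420x560x3 uint8, red, green, blue), "fx", "fy", "cx", "cy" (pixels), "dist" ([k1, k2, p1, p2, k3] as OpenCV has them; the pictures are not rectified), "R" (3x3) and "t" (3): a world point X has camera coordinates R X + t. Camera axes: x right, y down, z forward; pixel columns grow to the right and rows downward; lengths in m; the calibration is good to about 2 mm. A picture is of the moment at which its call begins. There is no depth.
- bot.finish_job(): hands the job in, once; it reports no verdict.
The state is a dict: "time": time; "q": joint angles; "joint_vel": joint speeds; "joint_torque": joint torques, N m; "tool_pos": TCP position; "tcp_rot": TCP orientation; "wrist_force": force on the tool from outside, world axes, zero at the start; "torque": the same for the moment, N m; "width": opening from 0.0 (shut) to 1.0 (fully open).
Only numpy, scipy, OpenCV 4.12 (cv2) and the standard library are available. Lean on these libraries where they do the work, as an engineer would, in place of code of your own. Each camera call takes 0.05 s, during which the arm holds its last target.

### The job

Draw the small scissor tongs up out of their upright holder, pick the round cleaning tablet out of the steel tray with them, and finish holding it still between the jaws of the tongs, at least 10 cm above the work surface; the program ends while the gripper keeps squeezing the tongs. The tablet is caustic, so never touch it with the gripper itself, and leave the soap, the plug and all the other loose things where they are.

Things in the scene. Friction and masses are not known exactly. Their poses are not given: they have to be found in the camera images.
- tongs: Sprung scissor tongs, 120 g, upright in the holder: two steel arms crossing at a pivot, black handle plates above it, flat steel jaws below. Origin: the pivot, 90 mm above the work surface in the holder; z up to the handles, y = direction in which handles and jaws open and close (a half turn about z gives the same tongs). The frame belongs to one arm: each arm turns by half the joint value.
- tongs_grip (a point): Midway between the handle plates, 58 mm above the pivot: grip here, along y. Plates 22 mm wide, 5 thick, from 32 to 81 mm above the pivot. Open, they flare up: 57 mm over their outsides here, 65 at the top. Squeezed to 34 mm they are upright and parallel. The spring pushes them apart with 5 N open, 9 N at 34 mm: a squeeze to 49 mm carries the tongs with the jaws still open.
- jaw (a joint): Closing angle of the tongs, rad: 0 open (at rest), 0.4 closed on the tablet, stop at 0.55 (jaws empty). Jaw plates 26 mm wide, 4 thick, 42 high. Gap at the tips: 71 mm open (79 over the outsides), about 60 with the handles at 49 mm, 36 with them at 34 mm. Jaw tips 85 mm below the pivot when open, 90 when closed on the tablet.
- tongs_mid (a point): Point midway between the jaws when they are closed on the tablet, 78 mm below the pivot (12 mm above the jaw tips). It belongs to one arm of the tongs, so it lies on their midline only when so closed.
- holder: White plastic upright well, fixed, open on top. Origin centre of its underside, z up. Outside 46 (x) by 102 (y) by 68 mm high, foot 70 by 120 by 4 mm, walls and floor 5 mm. The tongs stand in it, their y along its y (within 3 degrees and 3 mm), jaws with about 5 mm of play: draw them straight up until the tips are above the rim.
- tray: Open steel tray, fixed. Origin centre of its underside, z up. 130 mm (x) by 290 mm (y) by 40 mm high, walls and floor 5 mm thick. Tablet, soap and plug lie in a row along its y, 80 mm apart, within 10 mm, in any order; to either side along its x is free floor for the jaws.
- tablet: The round cleaning tablet: flat white upright disc 36 mm in diameter, 26 mm high, 30 to 55 g, on the tray floor. Origin centre of its underside.
- tablet_center (a point): Centre of the tablet, 13 mm above its underside.
- soap: Bystander in the tray: white oblong soap bar, 52 by 36 by 22 mm. Origin centre of underside.
- plug: Bystander in the tray: white sink plug, tapered disc up to 46 mm across and 20 mm high with a small 14 mm stub on top, 28 mm in all. Origin centre of underside.
- flask: Bystander: white bottle with blue cap, 64 mm across, 170 mm high, on the far part of the table. Origin centre of underside.
- jar: Bystander: clear jar, 80 mm across, 90 mm high, on the far part. Origin centre of underside.
- scrubber: Bystander: wooden scrubbing brush, 50 by 130 by 40 mm, on the far part of the table. Origin centre of underside.
- cup: Bystander: white mug, 76 mm across, 80 mm high, on the far part. Origin centre of underside.
Not all that is in view belongs to the job. Leave any pink look-alike of the tongs alone.

How it is judged:
By the outcome, as a careful person would: the job done as asked, in the order asked, and still so for the second after the job is handed in, while the arm keeps its last pose, push and grip.
It also fails if it takes over 48 s, if anything falls off the work surface, if the arm or the gripper's body presses on something with over 40 N, if the wrist force passes 120 N, or if a joint passes its speed limit or range.

## Working session

There is one attempt and no reset: what is moved stays moved. The work goes in short steps, Python scripts to look and compute and a shell command to move; the robot and the scene stay as the last step left them, time stands still between calls to the robot, and variables do not carry over. Pictures are saved under pics/ and viewed, and the job is handed in when it is done.

```bash
mkdir -p pics; ls; python3 - <<'E'
from workcell import bot
import cv2,pickle
s=bot.read_state();print(s)
for n in ["side","top","wrist"]:
    c=bot.read_camera(n);cv2.imwrite(f"pics/{n}0.png",c["pixels"][:,:,::-1]);pickle.dump(c,open(f"pics/{n}0.pkl","wb"))
    print(n,c["fx"],c["cx"],c["cy"],c["dist"],c["R"],c["t"])
E
```

```text
pics
{'time': 0.0, 'q': array([-1.19591831e+00,  2.64776026e-01,  1.60539745e+00,  1.46944191e-05,
        1.27366459e+00, -3.69181455e-02]), 'joint_vel': array([ 0.00038795,  0.00186324, -0.00068658,  0.00124118,  0.00100377,
       -0.0003195 ]), 'joint_torque': array([ 5.66376930e-04, -5.15111303e+01, -3.67310107e+01,  1.58532720e-05,
        1.29511720e-02, -8.58174587e-06]), 'tool_pos': array([ 0.26991672, -0.61794761,  0.25493386]), 'tcp_rot': array([-0.4169931 ,  1.99704428, -1.99252887]), 'wrist_force': array([0.20269731, 0.4052708 , 0.33847966]), 'torque': array([ 0.01897872, -0.04595087, -0.00330126]), 'width': 0.9988134311354184}
side 395.54237411413544 276.3176610262967 210.66714690866772 [-0.03842743  0.          0.          0.          0.        ] [[ 0.99932507 -0.03521797  0.01044545]
 [-0.01749579 -0.70633804 -0.70765844]
 [ 0.03230031  0.70699807 -0.70647747]] [-0.55198942  0.09359136  0.79239315]
top 390.5001907632865 280.07552617035606 209.6124144185797 [0.01791689 0.         0.         0.         0.        ] [[-0.01330031 -0.99979828 -0.01504987]
 [-0.99867475  0.01403073 -0.04951646]
 [ 0.04971764  0.01437134 -0.99865991]] [0.03072772 0.57651586 0.85860533]
wrist 293.308801723375 278.8875236975273 206.98464588957245 [-0.01576679  0.          0.          0.          0.        ] [[ 0.40080248 -0.91616387 -0.00106123]
 [-0.8661006  -0.37927801  0.32560396]
 [-0.29870909 -0.12958375 -0.94550565]] [-0.67481136 -0.04269747  0.37949718]
```

View pics/side0.png

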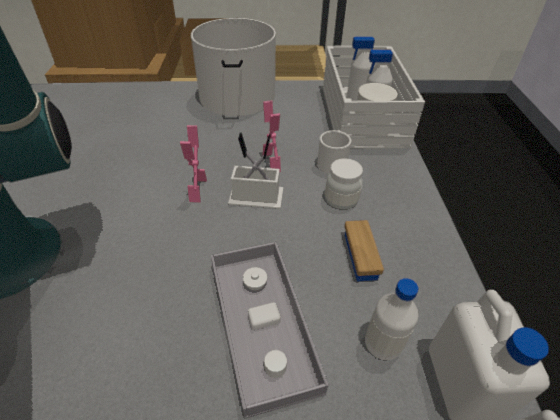

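View pics/top0.png

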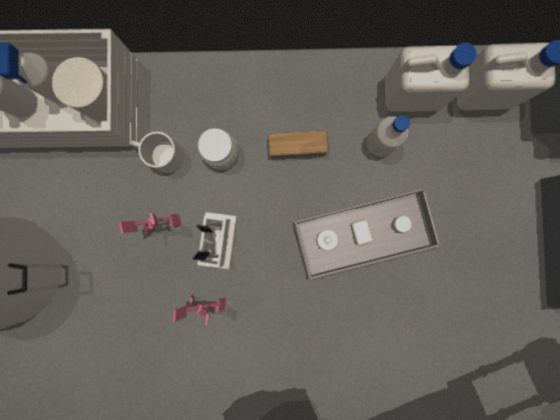

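View pics/wrist0.png

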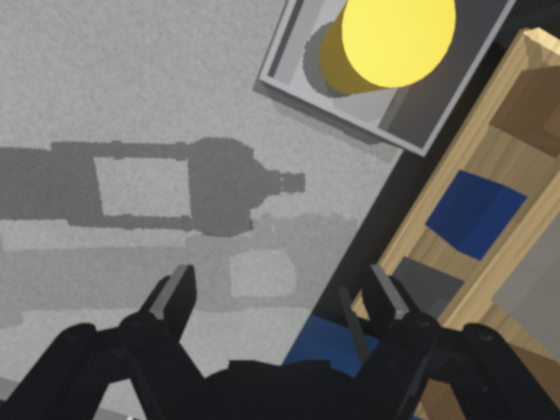

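The top view shows the white holder with black-handled tongs at (212,240). There are pink look-alikes at (150,223) and (200,308). The tray holds three white things: (327,240) round with a stub, so the plug; (362,232) oblong, so the soap; and (403,224) a plain disc, so probably the tablet. I'll enlarge them to confirm.

```bash
cat > h.py <<'E'
import numpy as np,cv2,pickle
def load(n): return pickle.load(open(f"pics/{n}.pkl","rb"))
def ray(c,u,v):
    K=np.array([[c["fx"],0,c["cx"]],[0,c["fy"],c["cy"]],[0,0,1]])
    p=cv2.undistortPoints(np.array([[[u,v]]],float),K,np.array(c["dist"]))[0,0]
    R=np.array(c["R"]);t=np.array(c["t"])
    return -R.T@t, R.T@np.array([p[0],p[1],1])
def plane(c,u,v,z):
    o,d=ray(c,u,v); return (o+d*(z-o[2])/d[2])
def proj(c,X):
    K=np.array([[c["fx"],0,c["cx"]],[0,c["fy"],c["cy"]],[0,0,1]])
    r,_=cv2.Rodrigues(np.array(c["R"]))
    return cv2.projectPoints(np.array(X,float).reshape(-1,3),r,np.array(c["t"],float),K,np.array(c["dist"]))[0][:,0]
def tri(c1,p1,c2,p2):
    o1,d1=ray(c1,*p1);o2,d2=ray(c2,*p2)
    A=np.stack([d1,-d2],1);s=np.linalg.lstsq(A,o2-o1,rcond=None)[0]
    a=o1+s[0]*d1;b=o2+s[1]*d2
    return (a+b)/2,np.linalg.norm(a-b)
E
python3 - <<'E'
from h import *
t=load("top0")["pixels"][:,:,::-1];s=load("side0")["pixels"][:,:,::-1]
a=cv2.resize(t[200:280,180:260],(400,400),interpolation=cv2.INTER_CUBIC)
b=cv2.resize(s[120:220,215:295],(320,400),interpolation=cv2.INTER_CUBIC)
cv2.imwrite("pics/crop_tongs.png",np.hstack([a,b]))
a=cv2.resize(t[185:285,290:445],(775,500),interpolation=cv2.INTER_CUBIC)
cv2.imwrite("pics/crop_tray.png",a)
E
```

```text
(no output)
```

View pics/crop_tongs.png

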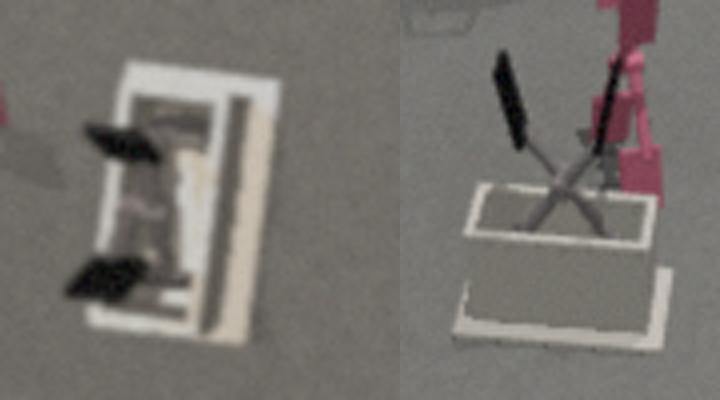

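View pics/crop_tray.png

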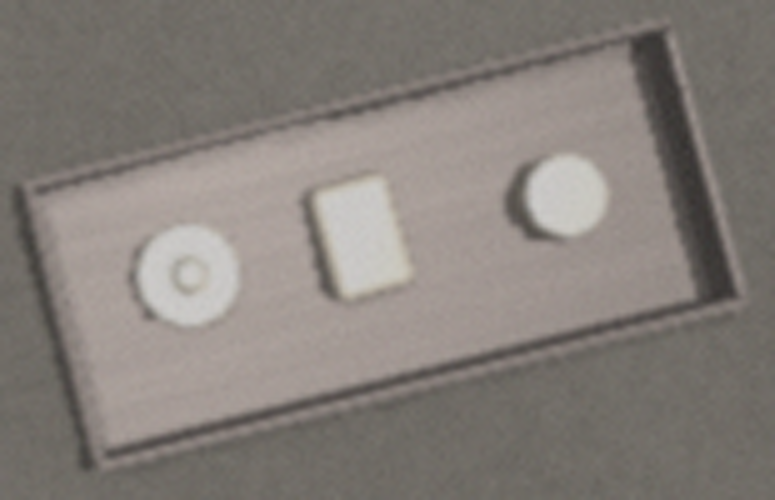

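Confirmed: the tongs are the black-handled set in the holder, the tablet is the plain disc at (403,224), the soap is the bar and the plug has the stub. Next I'll measure them.

```bash
python3 - <<'E'
from h import *
T=load("top0");S=load("side0")
def blobs(c,roi,mask,minA=15):
    x0,y0,x1,y1=roi;m=np.zeros(mask.shape,np.uint8);m[y0:y1,x0:x1]=mask[y0:y1,x0:x1]
    n,l,st,ce=cv2.connectedComponentsWithStats(m,connectivity=8)
    out=[]
    for i in range(1,n):
        if st[i,4]>=minA:
            ys,xs=np.where(l==i);out.append((ce[i],st[i],cv2.minAreaRect(np.stack([xs,ys],1).astype(np.float32))))
    return out
gT=T["pixels"].max(2);gS=S["pixels"].max(2)
bt=blobs(T,(185,210,235,270),(gT<40).astype(np.uint8));bs=blobs(S,(225,125,275,160),(gS<50).astype(np.uint8),8)
for b in bt:print("T",b)
for b in bs:print("S",b)
wm=((gT>165)&(T["pixels"].min(2)>150)).astype(np.uint8)
for b in blobs(T,(295,190,440,278),wm):print("W",b)
wm=((gS>165)&(S["pixels"].min(2)>150)).astype(np.uint8)
for b in blobs(S,(210,240,330,410),wm):print("WS",b)
# rim corners in top crop (outer), z=.068
for n,(u,v) in dict(ul=(128,85),ur=(228,97),lr=(205,333),ll=(88,325)).items():
    print(n,plane(T,180+u/5-.4,200+v/5-.4,.068))
for n,(u,v) in dict(a=(478,185),b=(658,195),c=(653,250),d=(463,237)).items():
    print("S",n,plane(S,215+(u-400)/4-.4,120+v/4-.4,.068))
# tray outer rim corners z=.04
for n,(u,v) in dict(ul=(22,187),ur=(665,22),lr=(745,297),ll=(90,468)).items():
    print("tray",n,plane(T,290+u/5-.4,185+v/5-.4,.04))
E
```

```text
T (array([204.71111111, 228.88888889]), array([198, 226,  14,   6,  45], dtype=int32), ((204.46339416503906, 228.82925415039062), (13.472647666931152, 4.1963982582092285), 6.34019136428833))
T (array([201.25641026, 255.32051282]), array([194, 252,  15,   8,  78], dtype=int32), ((201.0, 255.5), (14.0, 7.0), -0.0))
S (array([242.12790698, 144.68604651]), array([239, 133,   7,  24,  86], dtype=int32), ((242.087158203125, 144.62387084960938), (23.46674346923828, 4.214436054229736), 73.3007583618164))
S (array([266.04166667, 147.79166667]), array([263, 135,   7,  24,  48], dtype=int32), ((266.19232177734375, 146.53846740722656), (2.1572775840759277, 23.730052947998047), 11.309932708740234))
W (array([338.01081783, 234.73085244]), array([ 300,  208,   86,   61, 2311], dtype=int32), ((346.1508483886719, 237.7342529296875), (48.76472854614258, 83.26901245117188), 74.57783508300781))
W (array([403.35576923, 223.46634615]), array([396, 215,  16,  17, 208], dtype=int32), ((403.5, 223.0), (16.0, 15.0), 90.0))
WS (array([254.63943662, 276.73802817]), array([243, 267,  24,  20, 355], dtype=int32), ((254.5, 276.5), (19.0, 23.0), 90.0))
WS (array([263.86610879, 313.15271967]), array([249, 303,  31,  22, 478], dtype=int32), ((263.9948425292969, 313.0803527832031), (17.051048278808594, 28.554147720336914), 75.25643920898438))
WS (array([275.30079156, 360.2585752 ]), array([265, 350,  22,  22, 379], dtype=int32), ((275.5, 360.5), (21.0, 21.0), 90.0))
ul [0.56172858 0.17962511 0.068     ]
ur [0.55610265 0.13757053 0.068     ]
lr [0.4577362  0.14776534 0.068     ]
ll [0.46168263 0.19668297 0.068     ]
S a [0.46252311 0.19722027 0.068     ]
S b [0.56449706 0.18586011 0.068     ]
S c [0.55986824 0.13849568 0.068     ]
S d [0.45616548 0.15182227 0.068     ]
tray ul [ 0.54832891 -0.00732759  0.04      ]
tray ur [ 0.61584477 -0.28584595  0.04      ]
tray lr [ 0.49711821 -0.31603283  0.04      ]
tray ll [ 0.42727601 -0.03469179  0.04      ]
```

```bash
python3 - <<'E'
from h import *
from workcell import bot
T=load("top0");S=load("side0")
P1,e1=tri(T,(204.7,228.9),S,(266.2,146.5));P2,e2=tri(T,(201.2,255.4),S,(242.1,144.7))
print("handles",P1,e1,P2,e2);m=(P1+P2)/2;d=P1-P2;print("mid",m,np.linalg.norm(d),np.degrees(np.arctan2(d[1],d[0])))
print("tab",plane(T,403.4,223.5,.031),plane(S,275.3,360,.026))
for u,v in [(150,223),(200,308),(125,227),(177,217),(180,315),(222,302)]:print("pink",u,v,plane(T,u,v,.14))
s=bot.read_state();R=cv2.Rodrigues(s["tcp_rot"])[0];print(R)
print("tool z ang",np.degrees(np.arctan2(R[1,2],R[0,2])),s["time"])
E
```

```text
handles [0.53561958 0.16502182 0.14360145] 0.00015885784740837382 [0.48538375 0.17170601 0.14417285] 0.00043498383987623204
mid [0.51050167 0.16836391 0.14388715] 0.05068178484774531 -7.579041746029322
tab [ 0.54204492 -0.24529193  0.031     ] [ 0.54199338 -0.24087243  0.026     ]
pink 150 223 [0.54844902 0.27069034 0.14      ]
pink 200 308 [0.38632772 0.17508174 0.14      ]
pink 125 227 [0.54145818 0.31859417 0.14      ]
pink 177 217 [0.55922963 0.21887977 0.14      ]
pink 180 315 [0.37373197 0.21298061 0.14      ]
pink 222 302 [0.39704333 0.13333364 0.14      ]
[[-9.16390678e-01 -6.77159757e-04  4.00284483e-01]
 [-4.00285049e-01  1.73160226e-03 -9.16389045e-01]
 [-7.25917338e-05 -9.99998272e-01 -1.85788110e-03]]
tool z ang -66.40399271689351 0.15
```

```bash
python3 -m jog '[[17,57,0,6,85],[34,114,0,12,85],[52,171,0,18,85],[69,228,0,24,85],[87,285,0,30,85],[105,342,0,36,85],[122,399,0,42,85],[140,456,0,48,85],[158,515,0,54,85],[175,573,0,58.8,85]]' 30
```

```text
time: 1.4
tool_pos: [0.4453, -0.0436, 0.2563]
tcp_rot: [-1.144, 1.304, -1.305]
wrist_force: [0.5, -0.8, 0.8]
width: 0.991
```

```bash
python3 -m jog '[[17,55,0,0,85],[34,110,0,0,85],[50,160,0,0,85],[60,195,0,0,85],[65,214,0,0,85],[65,214,0,0,85],[65,214,-10,0,85],[65,214,-25,0,85],[65,214,-30,0,85],[65,214,-30,0,85]]' 30; python3 - <<'E'
from h import *
from workcell import bot
for n in ["side","top","wrist"]:
    c=bot.read_camera(n);cv2.imwrite(f"pics/{n}1.png",c["pixels"][:,:,::-1]);pickle.dump(c,open(f"pics/{n}1.pkl","wb"))
s=bot.read_state();R=cv2.Rodrigues(s["tcp_rot"])[0]
print("ang",np.degrees(np.arctan2(R[1,2],R[0,2])),s["time"],s["tool_pos"])
E
```

```text
time: 2.65
tool_pos: [0.5096, 0.1677, 0.2252]
tcp_rot: [-1.145, 1.308, -1.307]
wrist_force: [-0.0, -0.7, 0.5]
width: 0.996
ang -7.621010421559751 2.8 [0.51045318 0.16836686 0.22667638]
```

View pics/wrist1.png

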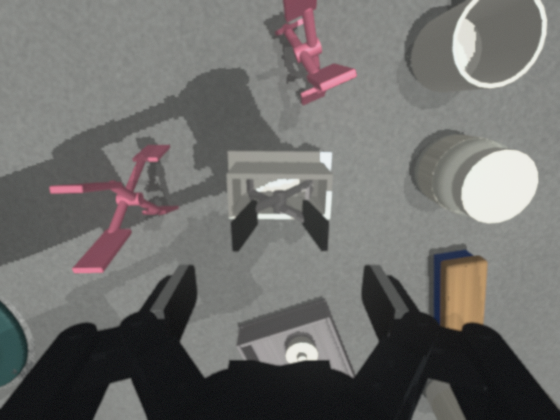

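View pics/side1.png

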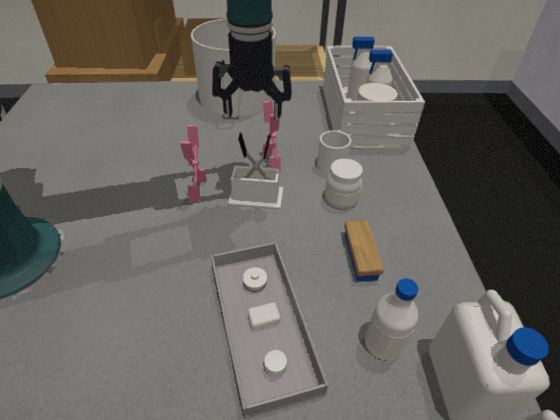

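The wrist view shows the handles (243 to 317, y≈225) centred between the open fingers (195 to 365). I'm descending and squeezing to 49 mm.

```bash
python3 -m jog '[[0,0,-20,0,85],[0,0,-40,0,85],[0,0,-55,0,85],[0,0,-65,0,85],[0,0,-71,0,85],[0,0,-71,0,85],[0,0,-71,0,65],[0,0,-71,0,55],[0,0,-71,0,49],[0,0,-71,0,49]]' 30;  python3 - <<'E'
from h import *
from workcell import bot
for n in ["side","wrist"]:
    c=bot.read_camera(n);cv2.imwrite(f"pics/{n}2.png",c["pixels"][:,:,::-1]);pickle.dump(c,open(f"pics/{n}2.pkl","wb"))
s=bot.read_state();print(s["time"],s["tool_pos"],s["width"]*85.4,s["wrist_force"])
a=load("side2")["pixels"][60:220,190:330,::-1]
b=load("wrist2")["pixels"][:,:,::-1]
cv2.imwrite("pics/c2.png",np.hstack([cv2.resize(a,(350,400),interpolation=cv2.INTER_CUBIC),cv2.resize(b[100:400,120:440],(427,400))]))
E
```

```text
time: 4.05
tool_pos: [0.5168, 0.17, 0.1634]
tcp_rot: [-1.128, 1.297, -1.31]
wrist_force: [1.8, -0.7, 16.8]
width: 0.578
4.15 [0.51629096 0.16978888 0.16226563] 49.25799761894943 [ 2.86491839 -0.45556835 13.95113576]
```

View pics/c2.png

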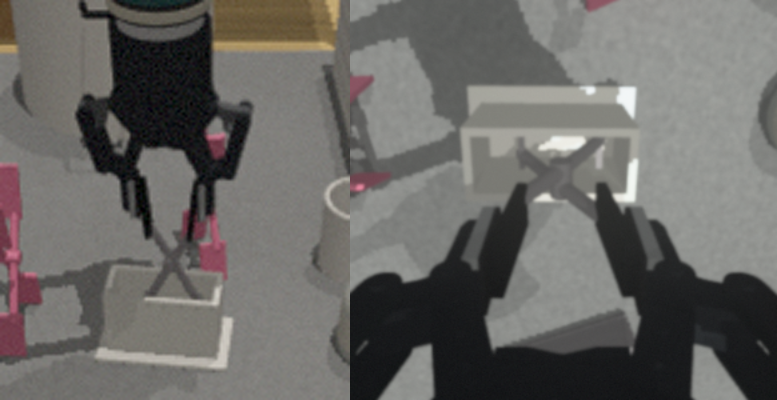

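```bash
python3 -m jog '[[0,0,3,0,49],[0,0,6,0,49],[0,0,8,0,49],[0,0,8,0,49],[0,0,8,0,49],[0,0,8,0,49],[0,0,8,0,49],[0,0,8,0,49],[0,0,8,0,49],[0,0,8,0,49]]' 30;  python3 - <<'E'
from h import *
from workcell import bot
for n in ["side","wrist"]:
    c=bot.read_camera(n);cv2.imwrite(f"pics/{n}3.png",c["pixels"][:,:,::-1]);pickle.dump(c,open(f"pics/{n}3.pkl","wb"))
s=bot.read_state();print(s["time"],s["tool_pos"],s["width"]*85.4,s["wrist_force"],s["torque"]);print(cv2.Rodrigues(s["tcp_rot"])[0].round(3))
a=load("side3")["pixels"][60:220,190:330,::-1]
b=load("wrist3")["pixels"][:,:,::-1]
cv2.imwrite("pics/c3.png",np.hstack([cv2.resize(a,(350,400),interpolation=cv2.INTER_CUBIC),cv2.resize(b[100:400,120:440],(427,400))]))
E
```

```text
time: 5.4
tool_pos: [0.5102, 0.1685, 0.1633]
tcp_rot: [-1.143, 1.306, -1.306]
wrist_force: [-0.7, 0.3, -0.8]
width: 0.572
5.5 [0.51017805 0.16846356 0.1633092 ] 49.33169762085776 [ 0.34337271 -0.21971444 -1.67705847] [ 0.01926198 -0.00244055 -0.01966145]
[[-0.132  0.     0.991]
 [-0.991  0.    -0.132]
 [-0.    -1.     0.   ]]
```

View pics/c3.png

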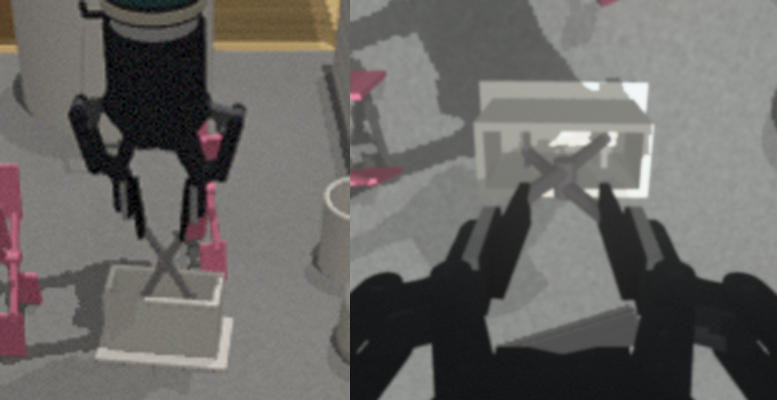

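The wrist force has settled to about the tongs' weight, so I'm lifting straight up.

```bash
python3 -m jog '[[0,0,10,0,49],[0,0,22,0,49],[0,0,36,0,49],[0,0,52,0,49],[0,0,70,0,49],[0,0,88,0,49],[0,0,102,0,49],[0,0,110,0,49],[0,0,110,0,49],[0,0,110,0,49]]' 30;  python3 - <<'E'
from h import *
from workcell import bot
for n in ["side","wrist","top"]:
    c=bot.read_camera(n);cv2.imwrite(f"pics/{n}4.png",c["pixels"][:,:,::-1]);pickle.dump(c,open(f"pics/{n}4.pkl","wb"))
s=bot.read_state();print(s["time"],s["tool_pos"],s["width"]*85.4,s["wrist_force"],s["torque"])
a=load("side4")["pixels"][20:220,180:320,::-1]
b=load("wrist4")["pixels"][:,:,::-1]
cv2.imwrite("pics/c4.png",np.hstack([cv2.resize(a,(350,500),interpolation=cv2.INTER_CUBIC),cv2.resize(b[100:400,140:410],(450,500))]))
E
```

```text
time: 6.75
tool_pos: [0.5097, 0.1683, 0.2725]
tcp_rot: [-1.145, 1.307, -1.306]
wrist_force: [1.0, 0.4, -1.4]
width: 0.574
6.9 [0.50971493 0.1683106  0.27234412] 49.19606651838019 [ 0.1783569  -0.56782103 -0.61825545] [-0.01222479  0.02956914  0.04129137]
```

View pics/c4.png

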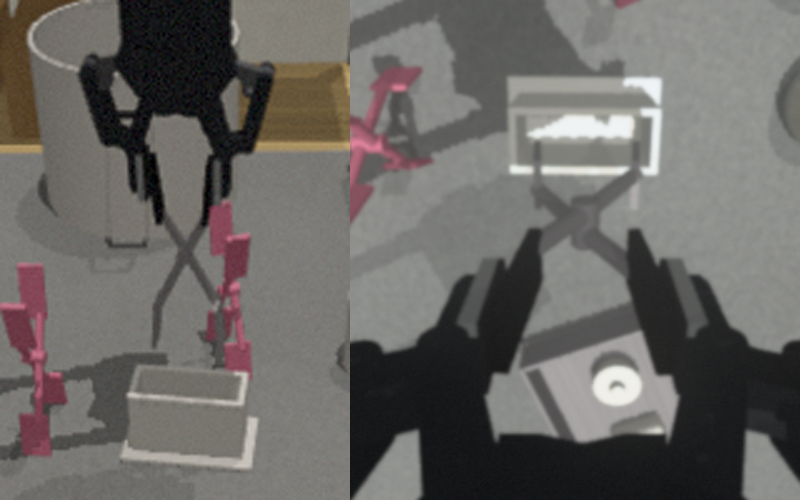

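```bash
python3 - <<'E'
from h import *
S=load("side4");W=load("wrist4");T=load("top4")
c1=lambda u,v:(180+u/2.5-.3,20+v/2.5-.3)
c2=lambda u,v:(140+(u-350)/1.667-.3,100+v/1.667-.3)
print("pivot",tri(S,c1(187,258),W,c2(585,215)))
print("tipL",tri(S,c1(155,345),W,c2(538,143)))
print("hL",tri(S,c1(161,222),W,c2(540,233)));print("hR",tri(S,c1(206,222),W,c2(633,233)))
print("wcam",-np.array(W["R"]).T@W["t"])
p=S["pixels"][90:190,225:285,::-1];q=W["pixels"][150:270,220:350,::-1]
cv2.imwrite("pics/c4b.png",np.hstack([cv2.resize(p,(330,550),interpolation=cv2.INTER_CUBIC),cv2.resize(q,(450,550),interpolation=cv2.INTER_CUBIC)]))
E
```

```text
pivot (array([0.51184489, 0.16926602, 0.19840663]), np.float64(0.0016022746288659004))
tipL (array([0.48316963, 0.17932385, 0.10427753]), np.float64(0.002132674839317776))
hL (array([0.49413834, 0.1763837 , 0.22668793]), np.float64(0.0022161099966889826))
hR (array([0.52858919, 0.17286039, 0.22854327]), np.float64(0.0006020839236658801))
wcam [0.52092367 0.25085869 0.3891773 ]
```

View pics/c4b.png

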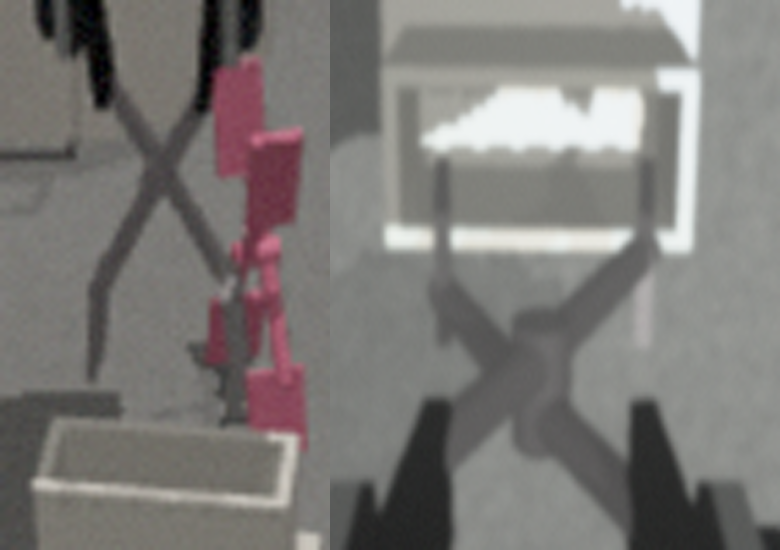

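Tongs are out: pivot at about z=0.198, jaws open, tips about 0.105. I'm carrying them to above the tablet, with a +21.3° turn to the tray's x.

```bash
python3 -m jog '[[2,-20,0,0,49],[5,-60,0,3,49],[9,-110,0,7,49],[14,-165,0,11,49],[18,-220,0,15,49],[22,-275,0,18,49],[26,-330,0,20,49],[29,-375,0,21,49],[31,-402,0,21.3,49],[32,-412,0,21.3,49]]' 30; python3 -m jog '[[0,0,0,0,49],[0,0,0,0,49],[0,0,-10,0,49],[0,0,-25,0,49],[0,0,-40,0,49],[0,0,-50,0,49],[0,0,-50,0,49],[0,0,-50,0,49],[0,0,-50,0,49],[0,0,-50,0,49]]'; python3 - <<'E'
from h import *
from workcell import bot
for n in ["side","wrist","top"]:
    c=bot.read_camera(n);cv2.imwrite(f"pics/{n}5.png",c["pixels"][:,:,::-1]);pickle.dump(c,open(f"pics/{n}5.pkl","wb"))
s=bot.read_state();print(s["time"],s["tool_pos"],s["width"]*85.4,s["wrist_force"],s["torque"])
a=load("side5")["pixels"][220:400,210:340,::-1]
b=load("wrist5")["pixels"][:,:,::-1]
cv2.imwrite("pics/c5.png",np.hstack([cv2.resize(a,(390,540),interpolation=cv2.INTER_CUBIC),cv2.resize(b[100:400,180:400],(396,540))]))
E
```

```text
time: 8.15
tool_pos: [0.5414, -0.246, 0.2729]
tcp_rot: [-1.312, 1.034, -1.033]
wrist_force: [0.1, 1.0, -1.3]
width: 0.575
time: 9.4
tool_pos: [0.5425, -0.2438, 0.224]
tcp_rot: [-1.313, 1.03, -1.032]
wrist_force: [0.1, 0.2, -0.9]
width: 0.575
9.55 [ 0.54227331 -0.24363918  0.22358273] 48.8542442361473 [ 0.25793235 -1.22299591 -1.18682314] [0.01453948 0.00933203 0.06746786]
```

View pics/c5.png

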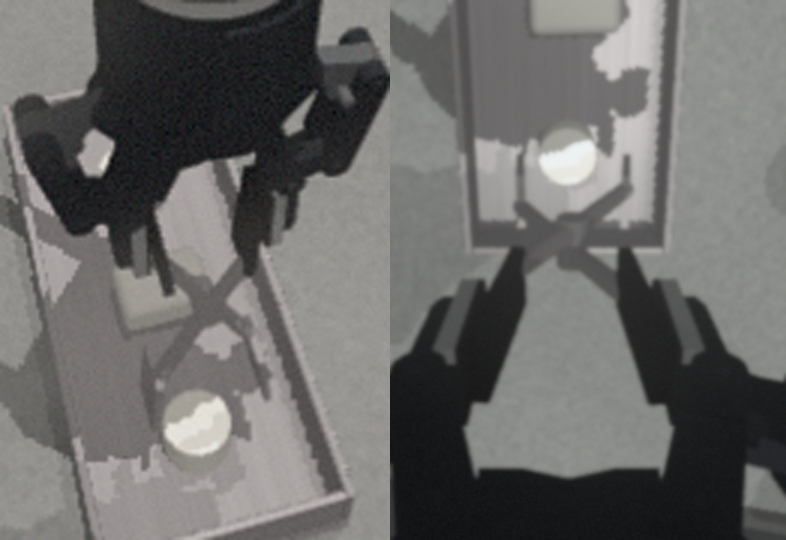

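View pics/side5.png

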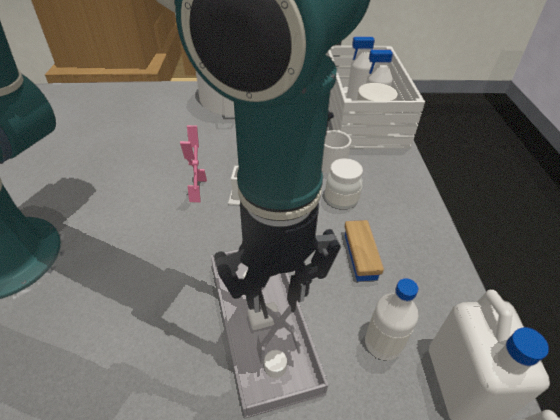

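```bash
python3 - <<'E'
from h import *
W=load("wrist5");S=load("side5");T=load("top5")
m=(W["pixels"].min(2)>120).astype(np.uint8)*255
x0,y0,x1,y1=255,160,305,210
g=cv2.GaussianBlur(W["pixels"][y0:y1,x0:x1].max(2),(3,3),0)
cc=cv2.HoughCircles(g,cv2.HOUGH_GRADIENT,1,30,param1=60,param2=8,minRadius=11,maxRadius=20);print(cc)
for c in (cc[0][:2] if cc is not None else []): print("tab wrist",plane(W,x0+c[0],y0+c[1],.031))
print("crop est",plane(W,180+(567-390)/1.8,100+153/1.8,.031))
tool=np.array([.5423,-.2436])
print("proj axis z .031,.146,.223",proj(W,[[*tool,z] for z in (.031,.146,.2)]))
c2=lambda u,v:(180+(u-390)/1.8-.2,100+v/1.8-.2)
c1=lambda u,v:(210+u/3-.3,220+v/3-.3)
print("pivot",tri(S,c1(210,302),W,c2(570,225)))
print("pivot plane",plane(W,*c2(570,228),.148))
for u in (520,627):print("jawtop",plane(W,*c2(u,153),.065))
E
```

```text
[[[23.5 25.5 15.8]]]
tab wrist [ 0.54164766 -0.24283358  0.031     ]
crop est [ 0.54133821 -0.24233057  0.031     ]
proj axis z .031,.146,.223 [[278.91463362 186.29881768]
 [278.97829419 227.82934617]
 [279.03790967 266.7430106 ]]
pivot (array([ 0.54455005, -0.24038266,  0.14775476]), np.float64(0.004818677857644506))
pivot plane [ 0.54241433 -0.24160962  0.148     ]
jawtop [ 0.51443637 -0.23945333  0.065     ]
jawtop [ 0.57042287 -0.22578315  0.065     ]
```

Tablet in the wrist view is at (0.5417,-0.243), within 1 mm of the tool axis. I'm descending with the jaws open, then taking a look.

```bash
python3 -m jog '[[0,0,-10,0,49],[0,0,-22,0,49],[0,0,-32,0,49],[0,0,-40,0,49],[0,0,-44,0,49],[0,0,-47,0,49],[0,0,-47,0,49],[0,0,-47,0,49],[0,0,-47,0,49],[0,0,-47,0,49]]'; python3 - <<'E'
from h import *
from workcell import bot
for n in ["side","wrist"]:
    c=bot.read_camera(n);cv2.imwrite(f"pics/{n}6.png",c["pixels"][:,:,::-1]);pickle.dump(c,open(f"pics/{n}6.pkl","wb"))
s=bot.read_state();print(s["time"],s["tool_pos"],s["width"]*85.4,s["wrist_force"],s["torque"])
a=load("side6")["pixels"][260:400,220:330,::-1]
b=load("wrist6")["pixels"][:,:,::-1]
cv2.imwrite("pics/c6.png",np.hstack([cv2.resize(a,(440,560),interpolation=cv2.INTER_CUBIC),cv2.resize(b[130:330,215:345],(358,560))]))
E
```

```text
time: 10.8
tool_pos: [0.5423, -0.2436, 0.1765]
tcp_rot: [-1.313, 1.031, -1.032]
wrist_force: [1.0, -0.1, -1.9]
width: 0.576
10.9 [ 0.54223422 -0.24357096  0.17642212] 49.08248996060417 [ 0.27690079 -0.60685923 -1.47344465] [-0.00984076 -0.02015207  0.03020395]
```

View pics/c6.png

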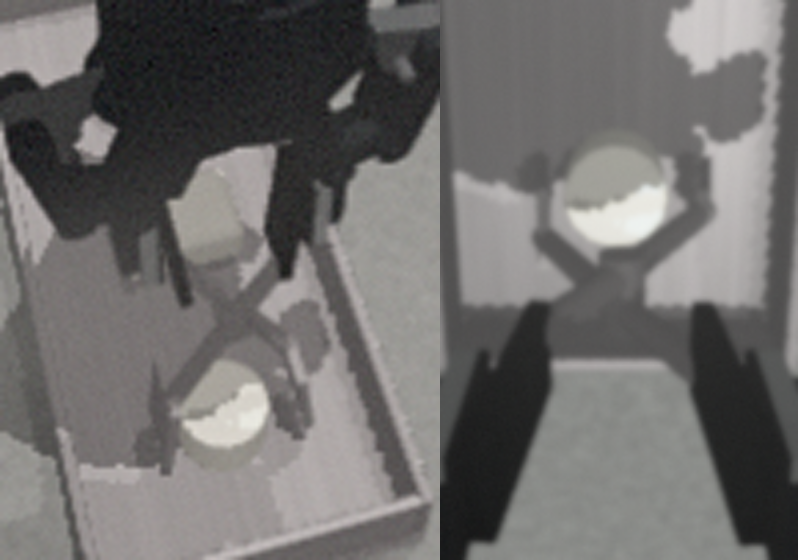

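```bash
python3 - <<'E'
from h import *
S=load("side6")
c=np.array([.5422,-.2436]);a=np.radians(13.7);ex=np.array([np.cos(a),np.sin(a)]);ey=np.array([-np.sin(a),np.cos(a)])
for s in (-34,-30,34,30):
    P=c+s/1000*ex-.013*ey
    print(s,proj(S,[[*P,z] for z in (.005,.01,.015,.02)]).round(1).tolist())
print("tips seen L",(220+167/4-.4,260+470/4-.4),"R",(220+300/4-.4,260+437/4-.4))
E
```

```text
-34 [[256.8, 380.6], [256.7, 379.4], [256.6, 378.1], [256.6, 376.8]]
-30 [[259.3, 380.0], [259.2, 378.7], [259.1, 377.4], [259.1, 376.1]]
34 [[297.9, 369.4], [298.1, 368.1], [298.2, 366.7], [298.4, 365.4]]
30 [[295.5, 370.0], [295.7, 368.7], [295.8, 367.4], [296.0, 366.1]]
tips seen L (261.35, 377.1) R (294.6, 368.85)
```

Tips are about 5 to 10 mm above the tray floor and both jaws straddle the disc. Now closing.

```bash
python3 -m jog '[[0,0,0,0,46],[0,0,0,0,43],[0,0,0,0,40],[0,0,0,0,37],[0,0,0,0,34],[0,0,0,0,30],[0,0,0,0,28],[0,0,0,0,28],[0,0,0,0,28],[0,0,0,0,28]]' 45; python3 - <<'E'
from h import *
from workcell import bot
for n in ["side","wrist"]:
    c=bot.read_camera(n);cv2.imwrite(f"pics/{n}7.png",c["pixels"][:,:,::-1]);pickle.dump(c,open(f"pics/{n}7.pkl","wb"))
s=bot.read_state();print(s["time"],s["tool_pos"],s["width"]*85.4,s["wrist_force"],s["torque"])
a=load("side7")["pixels"][260:400,220:330,::-1]
b=load("wrist7")["pixels"][:,:,::-1]
cv2.imwrite("pics/c7.png",np.hstack([cv2.resize(a,(440,560),interpolation=cv2.INTER_CUBIC),cv2.resize(b[130:330,215:345],(358,560))]))
E
```

```text
time: 12.15
tool_pos: [0.5424, -0.2437, 0.1766]
tcp_rot: [-1.313, 1.031, -1.032]
wrist_force: [0.6, 0.2, 1.8]
width: 0.374
12.25 [ 0.54242571 -0.24367615  0.17658845] 32.46224568346935 [ 0.28391454 -0.36200434  1.46693552] [-0.02187577 -0.21011216  0.08351801]
```

View pics/c7.png

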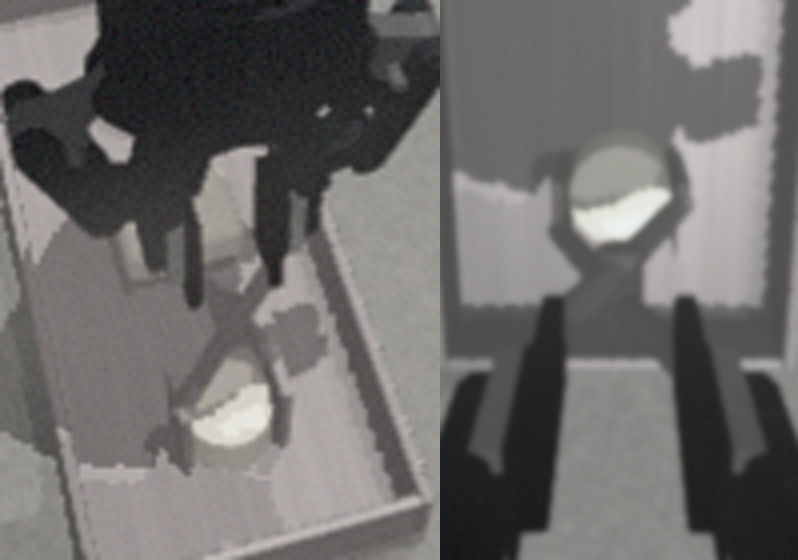

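The jaws have stalled on the tablet (32.5 mm at the handles, 28 commanded). Lifting now.

```bash
python3 -m jog '[[0,0,0,0,28],[0,0,2,0,28],[0,0,6,0,28],[0,0,14,0,28],[0,0,26,0,28],[0,0,40,0,28],[0,0,54,0,28],[0,0,66,0,28],[0,0,74,0,28],[0,0,78,0,28]]' 50; python3 -m jog '[[0,0,8,0,28],[0,0,20,0,28],[0,0,34,0,28],[0,0,50,0,28],[0,0,64,0,28],[0,0,74,0,28],[0,0,80,0,28],[0,0,82,0,28],[0,0,82,0,28],[0,0,82,0,28]]';  python3 - <<'E'
from h import *
from workcell import bot
for n in ["side","wrist","top"]:
    c=bot.read_camera(n);cv2.imwrite(f"pics/{n}8.png",c["pixels"][:,:,::-1]);pickle.dump(c,open(f"pics/{n}8.pkl","wb"))
s=bot.read_state();print(s["time"],s["tool_pos"],s["width"]*85.4,s["wrist_force"],s["torque"])
a=load("side8")["pixels"][200:400,200:340,::-1]
b=load("wrist8")["pixels"][:,:,::-1]
cv2.imwrite("pics/c8.png",np.hstack([cv2.resize(a,(392,560),interpolation=cv2.INTER_CUBIC),cv2.resize(b[130:330,215:345],(358,560))]))
E
```

```text
time: 13.5
tool_pos: [0.5423, -0.2436, 0.255]
tcp_rot: [-1.313, 1.031, -1.032]
wrist_force: [-1.1, -0.5, -1.0]
width: 0.376
time: 14.75
tool_pos: [0.5419, -0.2435, 0.3356]
tcp_rot: [-1.313, 1.032, -1.03]
wrist_force: [0.1, 0.0, -0.9]
width: 0.375
14.9 [ 0.54201084 -0.24348557  0.33579422] 32.21743020007374 [ 0.24684695  0.10020508 -0.69038357] [-0.00293073  0.00243507  0.02675099]
```

View pics/c8.png

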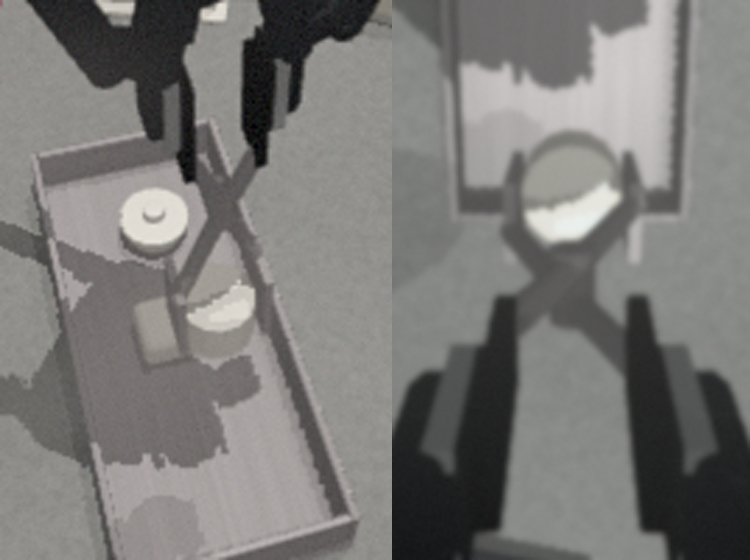

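View pics/side8.png

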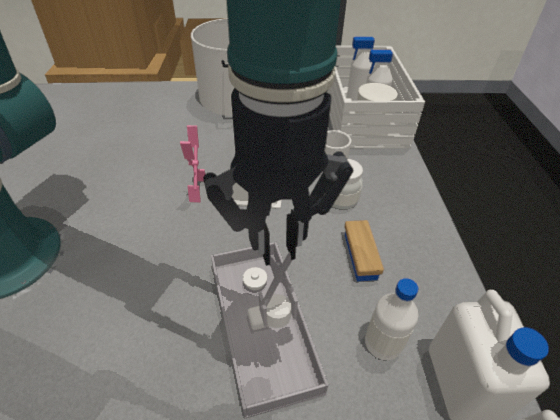

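The tablet is held, at side crop (222,315), with the plug and soap undisturbed. I'll hold still, confirm stability and height, then finish.

```bash
python3 -m jog '[[0,0,0,0,28],[0,0,0,0,28],[0,0,0,0,28],[0,0,0,0,28],[0,0,0,0,28],[0,0,0,0,28],[0,0,0,0,28],[0,0,0,0,28],[0,0,0,0,28],[0,0,0,0,28]]';  python3 - <<'E'
from h import *
from workcell import bot
for n in ["side","wrist"]:
    c=bot.read_camera(n);pickle.dump(c,open(f"pics/{n}9.pkl","wb"))
s=bot.read_state();print(s["time"],s["tool_pos"],s["width"]*85.4,s["wrist_force"])
S=load("side9");W=load("wrist9")
print(tri(S,(200+222/2.8,200+308/2.8),W,(215+(572-392)/2.755,130+190/2.8)))
a=load("wrist8")["pixels"][150:230,250:310].astype(int);b=W["pixels"][150:230,250:310].astype(int);print("wrist diff",abs(a-b).mean())
a=load("side8")["pixels"][280:330,255:295].astype(int);b=S["pixels"][280:330,255:295].astype(int);print("side diff",abs(a-b).mean())
E
```

```text
time: 16.15
tool_pos: [0.5422, -0.2436, 0.3363]
tcp_rot: [-1.313, 1.031, -1.031]
wrist_force: [-1.3, -0.3, -2.0]
width: 0.376
16.25 [ 0.54216982 -0.24355551  0.33626944] 32.048214556171054 [-0.53989051  0.32072681 -2.12218446]
(array([ 0.54463226, -0.24435035,  0.18145138]), np.float64(0.0021156776521500877))
wrist diff 1.6803472222222222
side diff 3.561166666666667
```

The tablet is steady (pictures differ only by noise), centred at about z=0.18 m.

```bash
python3 -c "
from workcell import bot
print(bot.finish_job())"
```

```text
the job is handed in; nothing more can be done
None
```

The job is handed in at about 16 s of the 48 s allowed. I drew the black-handled tongs straight up out of the holder with the jaws open. With them I took the plain disc (the tablet) from the end of the tray and lifted it. The gripper keeps squeezing the tongs at 50 N and never came near the tablet.

**Last checks:**
- **Height:** the tablet's centre is at about z = 0.18 m by two-view triangulation, so its underside is at about 0.16–0.17 m.
- **Grip:** the fingers stand at 32 mm with 28 mm commanded, so the jaws have closed on the tablet.
- **Stillness:** side and wrist pictures taken 1.25 s apart differ only by a little, like noise.
- **Other things:** the plug and soap lie where they were. I saw no contact with the pink look-alikes or the other loose things, though the arm hid some of them in the last pictures.

**What did not go as planned:** the first squeeze pressed the tongs down into the holder with up to 17 N and pushed the tool about 7 mm off. Raising the tool 8 mm cleared it. The grip on the handles therefore sits roughly 10 mm higher than the point given.

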